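Release a locked sample board and hold it up sloped for viewing

ROBOT

A 6-joint arm with a two-finger parallel gripper is mounted at the origin on the work surface. World frame = base frame: x ahead of the robot, y to its left, z up, the work surface at z = 0. Lengths are in m, angles in rad, forces in N, time in s.
With the tool pointing down it reaches from about 0.25 to 0.775 m from the base axis. Payload 4 kg.
Tool frame: the origin (TCP) lies between the finger pads; the fingertips stand 25 mm ahead of it and the grasp point (between the pads) lies 6 mm ahead of it (robot.tip_reach is the z of the fingertips in the tool frame, in m); z points along the fingers, y is the line along which they close (so a half turn about z gives the same grasp; the last joint's range is limited). The gripper opens to 94 mm and grips with 3 to 60 N. Pads are 16 mm wide; open, the fingers measure 119 mm over their backs; the gripper's body (75 mm by 177 mm) begins 78 mm behind the grasp point.
Start: joints at [-1.206, 0.087, 1.371, -0, 1.684, -0.103], TCP at [0.248, -0.491, 0.231] pointing down, gripper open.
Joint ranges: [-3.1, 3.1], [-0.76, 2.03], [0.27, 2.55], [-1.08, 4.22], [0.17, 2.65], [-2.57, 2.57]. Speed limits (rad/s): [2.79, 2.79, 3.14, 3.14, 3.14, 3.14].

INTERFACE

Orientations are given as [roll, pitch, yaw] about the fixed x, y, z axes, in that order (R = Rz(yaw) Ry(pitch) Rx(roll)).
In Python, from bench import robot gives the robot as it stands. The module is installed in compiled form; this text tells all that it offers.
- The arm moves only by the shell command python3 -m handwheel 'ROWS'. ROWS is JSON, a list of rows, each a list of 3 entries, a list of its own where there are three numbers: the turn, a rotation vector about the world's x, y, z in units of 90 degrees (1.0 is 90 degrees), then the shift along the world's x, y, z in units of 0.05 m (1.0 is 0.05 m), then the closure, from 0 (fully open) to 1 (shut). A call has 1 to 5 rows; each row shifts and turns the commanded pose from where the row before left it; what a row does not reach is not made up. A row lasts 1/10 s, in which the tool goes at most 50 mm and 8.59 degrees, less where a joint would pass 70% of its speed; a pose out of reach is approached as far as the arm can. A call with a number of a shift or a turn outside -1 to 1 is refused whole. A call with a gripper value outside its range is refused whole. The fingers move at their own pace and stop on an object; the grip force is fixed at half the most. Time passes only in rows, so rows that do not move let the fingers close. It gives the time, the measured TCP pose, the force, the opening and the grip force at its end, in the units of the state.
- robot.get_obs(): the state, without advancing time (a new reading comes with each control period).
- robot.snapshot(name): name is "side" or "top"; returns (picture, depth): 400x640x3 uint8, red, green, blue; 400x640 float32, m along the optical axis (not along the pixel's ray), 0 where there is no reading.
- robot.calibration(name): a dict with "mtx" (3x3 intrinsics, pixels), "extrinsics" (4x4, takes a point from camera to world coordinates). Camera axes: x right, y down, z forward; pixel columns grow to the right and rows downward; lengths in m; the calibration is good to about 2 mm. A picture is of the moment at which its call begins. calibration takes no time and is no camera call.
- robot.close_job(): hands the job in; it is judged then, once.
Trained networks look in the newest picture that a camera, given by its name, has taken for a name from the list of things; names that differ only in an ending like _2 or _b are one class to them, and where a whole thing is asked for, a point or a joint stands for the part that bears it (a point fixed in the world has none). Each returns a list of dicts, best first, with "p" (0 to 1); they miss things now and then, are a little off and sometimes report something else, mostly with a low value. They report only what shows in the picture. A call takes as long as a camera call. They do not tell look-alikes from the thing itself.
- robot.boxes_of(query, camera): "bbox" ([left, top, right, bottom] in pixels, round what is visible of it).
The state is a dict: "time": time; "joint_positions": joint angles; "qvel": joint speeds; "joint_torque": joint torques, N m; "tool_pos": TCP position; "ee_rot": TCP orientation; "wrist_force": force on the tool from outside, world axes, zero at the start; "wrist_torque": the same for the moment, N m; "width": finger opening in m; "finger_force": force on a finger pad.
Only numpy, scipy, OpenCV 4.12 (cv2) and the standard library are available. Lean on these libraries where they do the work, as an engineer would, in place of code of your own. Each camera call takes 0.05 s, during which the arm holds its last target. There are 200 camera calls.

TASK

The sample board standing in the slotted holder is locked: take the wooden mallet, knock the holder's steel lock pin down until it is flush with its housing (never touch the pin with the robot itself), and set the mallet down again on the bare table mat. Then draw the board up out of the slot and tip it back to a 45 degree slope, its chip-covered face looking up and its top edge level, and finish still holding it like that in the gripper, its middle at least 20 cm above the table and clear of everything else. Leave the other things where they are.

Things in the scene. Friction and masses are not known exactly. Their poses are not given: they have to be found in the camera images.
- mallet_center (a point): Wooden mallet, centre of its head: a block 60 x 42 x 85 mm (x, y, z) standing on one striking face (the 60 x 42 mm ends), centre 42.5 mm above it. A round handle, 22 mm thick, 130 mm long, leaves the head's middle level along -x. 0.18 to 0.29 kg. Can be gripped by the head across y. It may have changed places with the sanding block.
- holder: Board holder, fixed. Origin on the table under the middle of its slot; x across, y along the slot, z up. Base 90 mm wide, y -67 to 157, 15 mm thick. Cheeks (outer faces x +-26.5) leave a slot 13 mm wide, 114 mm long, from floor z 15 to z 55, open on top. At the slot's +y end a grey bolt housing, 53 mm wide, y 57 to 155, flat top at z 55 mm.
- pin_top (a point): Top centre of the lock pin, an upright steel pin 16 mm across on the bolt housing, at x 0, y 130 mm of the holder; at the start it stands 14 mm proud of the housing top (69 mm above the table).
- lock_pin (a joint): How far the lock pin is driven down (m): 0 at the start, 0.014 flush with the housing top, end of travel. Goes down against 7 to 9 N (friction, weak spring) and stays where it is left. It draws a hidden bolt back by as much; the bolt reaches 8 mm into a notch in the board's +y edge, so that the board cannot be drawn until the pin is down.
- board_center (a point): White sample board, its centre. 10 mm thick (x), 110 wide (y), 130 tall (z, to its top edge). Stands in the slot: centre 80, top edge 145 mm above the table, lowest 40 mm in the slot, 1.5 mm clearance each side. x: normal of the face with eight small chips (2 mm thick), looking away from the robot at the start. Uppermost 40 mm bare, for gripping across the thickness. 0.13 to 0.24 kg.
- sanding_block: Cork sanding block 115 x 62 x 40 mm, a bystander to leave alone. Origin: centre of its underside.
- tape_measure: Grey tape measure 66 x 42 x 62 mm, a bystander to leave alone. Origin: centre of its underside.
- tape_roll: Empty cardboard tape ring, 96 mm across, 25 mm high, a bystander to leave alone. Origin: centre of its underside.
- mug: White mug, 76 mm across, 90 mm high, a bystander to leave alone. Origin: centre of its underside.
- jar: Glass jar with steel lid, 64 mm across, 80 mm high, a bystander to leave alone. Origin: centre of its underside.
- loose_board: Plain white board 130 x 110 x 10 mm lying flat, a bystander to leave alone. Origin: centre of its underside.
Mind the look-alikes: they are no part of the job. Of the things shaped like the part that bears mallet_center, the wooden one is meant.

How it is judged:
On the way, in this order (a step that is already met when the one before it is completed fails the run):
1. the lock pin is driven down by the mallet (value of joint lock_pin above 0.0115 m and contact force between mallet and lock_pin above 1 N).
2. the mallet is set down on the table and let go (height (world z) of mallet_center below 0.06 m and contact force between the fingers and mallet below 0.3 N and linear speed of mallet below 0.05 m/s), for 0.2 s.
3. the board is drawn clear of the slot (z of board_center in the frame of holder above 0.13 m), for 0.1 s.
At the end, for the whole second after the job is handed in: The gripper holds the board still, centre over 0.19 m up, chip face looking up at 45 degrees (within 11), top edge uppermost and level within 10, touching neither holder nor mallet; pin still over 10.5 mm down; mallet resting on the table (head centre under 60 mm), let go (height (world z) of board_center above 0.19 m and angle between board_center's own x axis and vertical between 0.585 and 0.985 rad and angle between board_center's own y axis and vertical between 1.4 and 1.74 rad and angle between board_center's own z axis and vertical below 1.2 rad and contact force between the fingers and board above 2 N and contact force between board and holder below 0.2 N and contact force between board and mallet below 0.2 N and linear speed of board below 0.04 m/s and angular speed of board below 0.25 rad/s and value of joint lock_pin above 0.0105 m and height (world z) of mallet_center below 0.06 m and contact force between the fingers and mallet below 0.3 N); the arm keeps its last pose, push and grip.
It fails at once if the robot touches the lock pin itself (contact force between any of the fingers, the arm and lock_pin above 1 N).
It fails at once if a bystander is moved by more than 30 mm (distance of any of sanding_block, tape_measure, tape_roll, mug, jar, loose_board from where it was at the start of the episode above 0.03 m).
It also fails if it takes over 56 s, if anything falls off the work surface, if the arm or the gripper's body presses on something with over 40 N, if the wrist force passes 120 N, or if a joint passes its speed limit or range.

## Working session

There is one attempt and no reset: what is moved stays moved. The work goes in short steps, Python scripts to look and compute and a shell command to move; the robot and the scene stay as the last step left them, time stands still between calls to the robot, and variables do not carry over. Pictures are saved under pics/ and viewed, at most 10 in all, crops included, and the job is handed in when it is done.

```bash
mkdir -p pics; ls; cat > h.py <<'E'
import numpy as np,cv2
from bench import robot
def snap(n,f=None):
    p,d=robot.snapshot(n)
    if f: cv2.imwrite('pics/'+f+'.png',p[:,:,::-1])
    c=robot.calibration(n);K=np.array(c['mtx']);T=np.array(c['extrinsics'])
    v,u=np.mgrid[:400,:640]
    P=np.stack([(u-K[0,2])/K[0,0]*d,(v-K[1,2])/K[1,1]*d,d],-1)@T[:3,:3].T+T[:3,3]
    P[d==0]=np.nan
    return p,d,P
E
python3 - <<'E'
from h import *
for n in('top','side'):
    p,d,P=snap(n,n+'1'); np.savez(n+'1',p=p,P=P)
    c=robot.calibration(n);print(n,np.round(c['mtx'],1).tolist(),np.round(c['extrinsics'],3).tolist())
    for q in['mallet_center','holder','lock_pin','board_center','sanding_block']:
        print(q,[(np.round(b['bbox']).astype(int).tolist(),round(b['p'],2)) for b in robot.boxes_of(q,n)[:4]])
E
```

```text
pics
top [[366.8, 0.0, 318.6], [0.0, 366.8, 197.2], [0.0, 0.0, 1.0]] [[0.021, -0.993, 0.12, 0.395], [-1.0, -0.022, -0.005, 0.017], [0.008, -0.12, -0.993, 1.181], [0.0, 0.0, 0.0, 1.0]]
mallet_center [([200, 197, 229, 253], 0.79), ([177, 278, 237, 328], 0.63), ([285, 115, 304, 138], 0.31)]
holder [([274, 165, 349, 200], 0.74)]
lock_pin []
board_center [([308, 174, 345, 189], 0.7), ([408, 184, 430, 216], 0.29)]
sanding_block [([407, 182, 430, 217], 0.75)]
side [[399.7, 0.0, 309.9], [0.0, 399.7, 195.2], [0.0, 0.0, 1.0]] [[-0.988, -0.092, 0.125, 0.383], [-0.155, 0.56, -0.814, 0.834], [0.005, -0.823, -0.568, 0.668], [0.0, 0.0, 0.0, 1.0]]
mallet_center [([406, 298, 472, 384], 0.93), ([269, 287, 366, 340], 0.81)]
holder [([249, 187, 314, 256], 0.7)]
lock_pin [([261, 223, 269, 232], 0.6), ([300, 150, 330, 170], 0.46)]
board_center [([274, 159, 296, 210], 0.69)]
sanding_block [([296, 150, 330, 171], 0.56)]
```

View pics/top1.png

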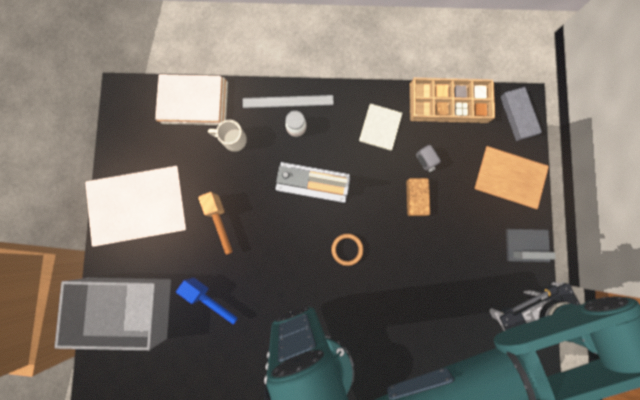

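View pics/side1.png

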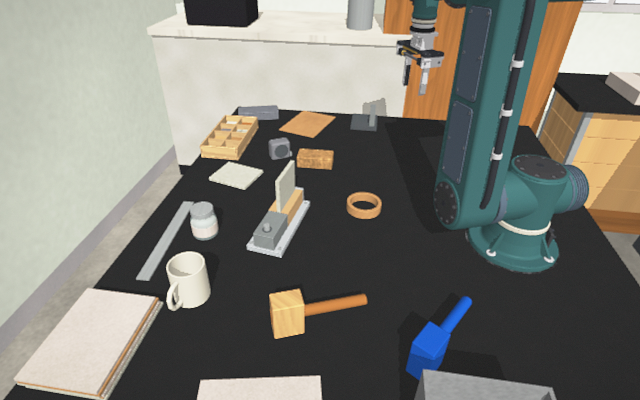

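Candidates for the mallet are the wooden one (top px 213,215; side px 287,313) and the blue one (top px 200,295; side px 440,345). The holder is at top px (312,182) with its pin at (286,174). I choose the wooden mallet and check it in a close crop while measuring.

```bash
python3 - <<'E'
from h import *
t=np.load('top1.npz');s=np.load('side1.npz')
a=cv2.resize(t['p'][150:270,180:360],None,fx=4,fy=4,interpolation=cv2.INTER_CUBIC)
cv2.imwrite('pics/crop1.png',a[:,:,::-1])
def reg(P,x0,x1,y0,y1,z0,z1):
    m=(P[...,0]>x0)&(P[...,0]<x1)&(P[...,1]>y0)&(P[...,1]<y1)&(P[...,2]>z0)&(P[...,2]<z1);return P[m]
T,S=t['P'],s['P']
print('table z',np.nanmedian(T[215:230,270:310,2]),np.nanmedian(S[260:280,320:350,2]))
for n,P,b in(('top',T,(195,190,240,260)),('side',S,(260,280,375,345))):
    Q=P[b[1]:b[3],b[0]:b[2]].reshape(-1,3);
    for z0,z1 in((.07,.1),(.035,.06)):
        q=Q[(Q[:,2]>z0)&(Q[:,2]<z1)]
        if len(q)>5: r=cv2.minAreaRect(q[:,:2].astype(np.float32)*1000);print(n,z0,len(q),r,q.mean(0).round(4),np.nanmedian(q[:,2]))
for n,P,b in(('top',T,(270,155,355,205)),('side',S,(240,150,320,262))):
    Q=P[b[1]:b[3],b[0]:b[2]].reshape(-1,3)
    for z0,z1 in((.008,.022),(.047,.06),(.063,.074),(.08,.15),(.137,.155)):
        q=Q[(Q[:,2]>z0)&(Q[:,2]<z1)]
        if len(q)>3: r=cv2.minAreaRect(q[:,:2].astype(np.float32)*1000);print(n,z0,len(q),r,q.mean(0).round(4),np.nanmedian(q[:,2]))
E
```

```text
table z 6.717478480333661e-05 -0.0006096827789650594
top 0.07 300 ((501.86468505859375, 343.0971984863281), (59.42226791381836, 42.83948516845703), 23.212812423706055) [0.5013 0.3414 0.0845] 0.08492854688920026
top 0.035 346 ((441.29058837890625, 318.1365661621094), (187.69744873046875, 34.617820739746094), 17.74934196472168) [0.4251 0.3078 0.0506] 0.0510301765480875
side 0.07 716 ((503.1072082519531, 344.1854553222656), (59.80429458618164, 44.40380859375), 23.362913131713867) [0.502  0.3487 0.0828] 0.08417504966406542
side 0.035 1012 ((441.88262939453125, 325.2811279296875), (190.90330505371094, 40.703617095947266), 19.14334487915039) [0.4383 0.3261 0.0484] 0.04977464771131768
top 0.008 663 ((585.3367919921875, 32.493385314941406), (224.6483612060547, 90.8873291015625), 81.2371826171875) [0.5753 0.0342 0.0151] 0.015129032884739768
top 0.047 871 ((585.1128540039062, 31.263275146484375), (221.8188934326172, 54.08591079711914), 81.2131118774414) [0.5832 0.0446 0.0548] 0.054920721643903825
top 0.063 39 ((584.8897094726562, 29.311325073242188), (188.12806701660156, 12.731157302856445), 8
[... 496 characters left out ...]
631836) [ 0.6129 -0.0451  0.0135] 0.013765769581408072
side 0.047 914 ((585.8601684570312, 30.800445556640625), (225.6024932861328, 54.68656921386719), 80.91036224365234) [0.5851 0.0589 0.054 ] 0.05423176684700787
side 0.063 103 ((587.3394775390625, 27.050315856933594), (194.6973114013672, 17.30986785888672), 82.17479705810547) [0.5842 0.036  0.0677] 0.06769160471395297
side 0.08 496 ((578.8980712890625, -11.36874771118164), (110.91360473632812, 12.655165672302246), 80.33103942871094) [ 0.5779 -0.0019  0.1185] 0.11984312318730306
side 0.137 138 ((578.8898315429688, -12.170402526855469), (109.47117614746094, 11.895746231079102), 81.06920623779297) [ 0.5791 -0.0072  0.1429] 0.14371043901378783
```

View pics/crop1.png

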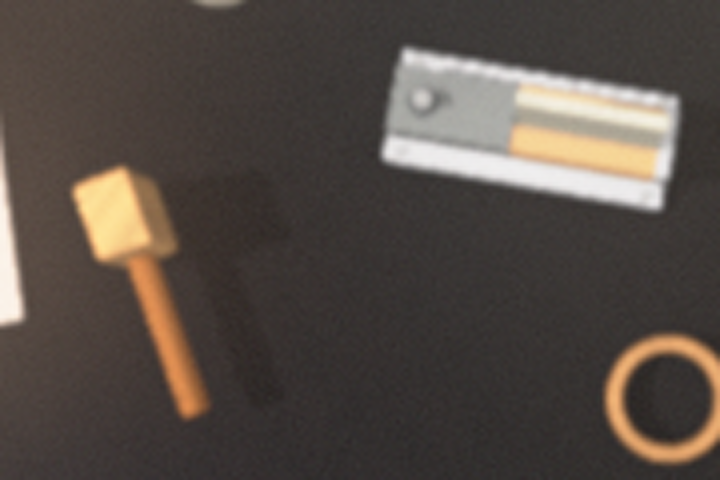

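The crop shows the wooden mallet (head at crop px 120,215, handle running down to 195,405). The pin is on the grey housing at (422,98) and the board edge is along (590,113).

```bash
python3 - <<'E'
from h import *
from scipy.spatial.transform import Rotation as R
o=robot.get_obs();r=R.from_euler('xyz',o['ee_rot']);print({k:np.round(v,3).tolist() for k,v in o.items()});print(r.as_matrix().round(3), robot.tip_reach)
s=np.load('side1.npz');t=np.load('top1.npz')
for n,P in(('t',t['P']),('s',s['P'])):
    q=P[(P[...,2]>.064)&(P[...,2]<.073)&(np.hypot(P[...,0]-.598,P[...,1]-.116)<.02)];print(n,len(q),q.mean(0))
E
```

```text
{'time': 0.6, 'joint_positions': [-1.206, 0.087, 1.371, -0.0, 1.684, -0.103], 'qvel': [-0.001, 0.0, -0.001, -0.001, -0.0, -0.001], 'joint_torque': [0.0, -33.978, -30.242, 0.072, 0.024, 0.0], 'tool_pos': [0.248, -0.491, 0.231], 'ee_rot': [3.141, 0.0, 0.468], 'wrist_force': [0.472, 0.281, -0.452], 'wrist_torque': [0.045, -0.023, 0.08], 'finger_force': 0.0, 'width': 0.094}
[[ 0.893  0.451  0.   ]
 [ 0.451 -0.893 -0.   ]
 [-0.     0.    -1.   ]] 0.025
t 20 [0.59737937 0.11613159 0.0679719 ]
s 33 [0.59896002 0.11713089 0.06742266]
```

```bash
python3 -m handwheel '[[[0,0,-0.01],[0.25,0.83,0],0],[[0,0,-0.01],[0.25,0.83,0],0],[[0,0,-0.01],[0.25,0.83,0],0],[[0,0,-0.01],[0.25,0.83,0],0],[[0,0,0],[0.25,0.83,0],0]]'
python3 -m handwheel '[[[0,0,0],[0.25,0.83,0],0],[[0,0,0],[0.25,0.83,0],0],[[0,0,0],[0.25,0.83,0],0],[[0,0,0],[0.25,0.83,0],0],[[0,0,0],[0.25,0.83,0],0]]'
python3 -m handwheel '[[[0,0,0],[0.25,0.83,0],0],[[0,0,0],[0.25,0.83,0],0],[[0,0,0],[0.25,0.83,0],0],[[0,0,0],[0.25,0.83,0],0],[[0,0,0],[0.25,0.83,0],0]]'
```

```text
time: 1.1
tool_pos: [0.3107, -0.2818, 0.2306]
ee_rot: [3.141, -0.0, 0.404]
wrist_force: [0.5, 1.1, 0.2]
width: 0.0936
finger_force: 0.0
time: 1.6
tool_pos: [0.3732, -0.0743, 0.2309]
ee_rot: [3.14, -0.001, 0.405]
wrist_force: [0.6, 0.3, 0.5]
width: 0.0942
finger_force: 0.0
time: 2.1
tool_pos: [0.4357, 0.1335, 0.2309]
ee_rot: [3.141, -0.001, 0.405]
wrist_force: [0.8, -0.7, -0.6]
width: 0.094
finger_force: 0.0
```

```bash
python3 -m handwheel '[[[0,0,0],[0.27,0.84,0],0],[[0,0,0],[0.27,0.84,0],0],[[0,0,0],[0.27,0.84,0],0],[[0,0,0],[0.27,0.84,0],0],[[0,0,0],[0.26,0.84,0],0]]'
python3 -m handwheel '[[[0,0,0],[0,0,-0.8],0],[[0,0,0],[0,0,-0.8],0],[[0,0,0],[0,0,0],0]]'
python3 - <<'E'
from h import *
p,d,P=snap('side','side2')
p=cv2.resize(p[200:400,180:480],None,fx=2.5,fy=2.5);cv2.imwrite('pics/c2.png',p[:,:,::-1])
E
```

```text
time: 2.6
tool_pos: [0.5028, 0.3435, 0.2305]
ee_rot: [3.141, -0.0, 0.405]
wrist_force: [0.3, -0.1, 1.0]
width: 0.094
finger_force: 0.0
time: 2.9
tool_pos: [0.4987, 0.34, 0.1427]
ee_rot: [3.14, 0.015, 0.406]
wrist_force: [-0.1, -0.4, -1.6]
width: 0.0938
finger_force: 0.0
```

View pics/c2.png

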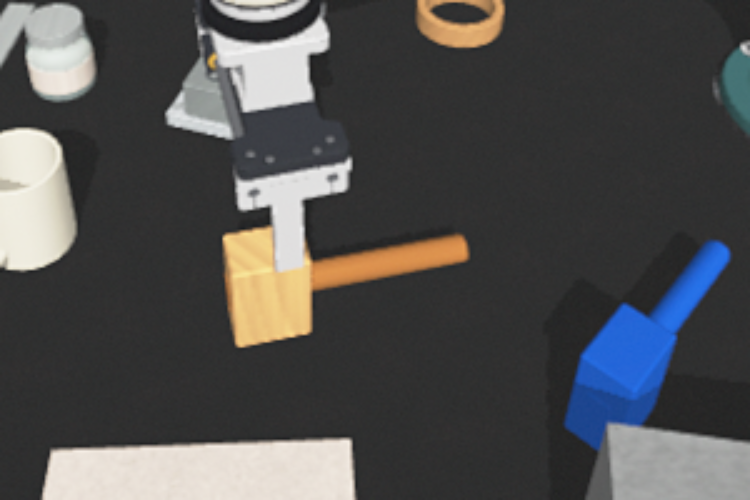

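The side view shows the open gripper centred over the wooden head (crop px 268,290), with the mug well clear on the left.

```bash
python3 -m handwheel '[[[0,0,0],[0,0,0],0],[[0,0,0],[0,0,0],0]]'
```

```text
time: 3.15
tool_pos: [0.5041, 0.3421, 0.1541]
ee_rot: [-3.141, -0.006, 0.404]
wrist_force: [1.0, -0.0, -0.1]
width: 0.094
finger_force: 0.0
```

```bash
python3 -m handwheel '[[[0,0,0],[0,0,-0.3],0],[[0,0,0],[0,0,-0.4],0],[[0,0,0],[0,0,-0.4],0],[[0,0,0],[0,0,-0.3],0],[[0,0,0],[0,0,-0.2],0]]'
python3 -m handwheel '[[[0,0,0],[0,0,-0.05],0],[[0,0,0],[0,0,0],0.3],[[0,0,0],[0,0,0],1],[[0,0,0],[0,0,0],1],[[0,0,0],[0,0,0],1]]'
python3 -m handwheel '[[[0,0,0],[0,0,0],1],[[0,0,0],[0,0,0],1],[[0,0,0],[0,0,0],1]]'
```

```text
time: 3.65
tool_pos: [0.5022, 0.3412, 0.0692]
ee_rot: [3.141, 0.001, 0.405]
wrist_force: [-0.3, -0.4, -0.6]
width: 0.0942
finger_force: 0.0
time: 4.15
tool_pos: [0.5029, 0.3419, 0.0689]
ee_rot: [-3.141, -0.002, 0.405]
wrist_force: [0.0, -0.2, -0.3]
width: 0.0652
finger_force: 0.0
time: 4.45
tool_pos: [0.5025, 0.3416, 0.0681]
ee_rot: [3.142, -0.0, 0.405]
wrist_force: [0.9, -2.0, -1.4]
width: 0.0419
finger_force: 29.9
```

```bash
python3 -m handwheel '[[[0,0,0],[0,0,0.3],1],[[0,0,0],[0,0,0.6],1],[[0,0,0],[0,0,0.6],1],[[0,0,0],[0,0,0.6],1],[[0,0,0],[0,0,0.3],1]]'
python3 -m handwheel '[[[0,0,0],[0.2,-0.5,0],1],[[0,0,0],[0.3,-0.7,0],1],[[0,0,0],[0.3,-0.7,0],1],[[0,0,0],[0.3,-0.7,0],1],[[0,0,0],[0.3,-0.7,0],1]]'
python3 -m handwheel '[[[0,0,0],[0.3,-0.7,0],1],[[0,0,0],[0.2,-0.5,0],1],[[0,0,0],[0,0,0],1],[[0,0,0],[0,0,0],1],[[0,0,0],[0,0,0],1]]'
python3 - <<'E'
from h import *
p,d,P=snap('side','side3')
p=cv2.resize(p[50:300,180:430],None,fx=2.4,fy=2.4);cv2.imwrite('pics/c3.png',p[:,:,::-1])
E
```

```text
time: 4.95
tool_pos: [0.5036, 0.3422, 0.1924]
ee_rot: [-3.141, -0.006, 0.405]
wrist_force: [1.3, 0.0, -1.9]
width: 0.042
finger_force: 30.0
time: 5.45
tool_pos: [0.5725, 0.1752, 0.1876]
ee_rot: [-3.141, 0.001, 0.405]
wrist_force: [0.4, 0.1, -1.3]
width: 0.0419
finger_force: 30.0
time: 5.95
tool_pos: [0.597, 0.1175, 0.1877]
ee_rot: [-3.141, 0.001, 0.406]
wrist_force: [-0.1, -0.1, -3.0]
width: 0.0419
finger_force: 30.0
```

View pics/c3.png

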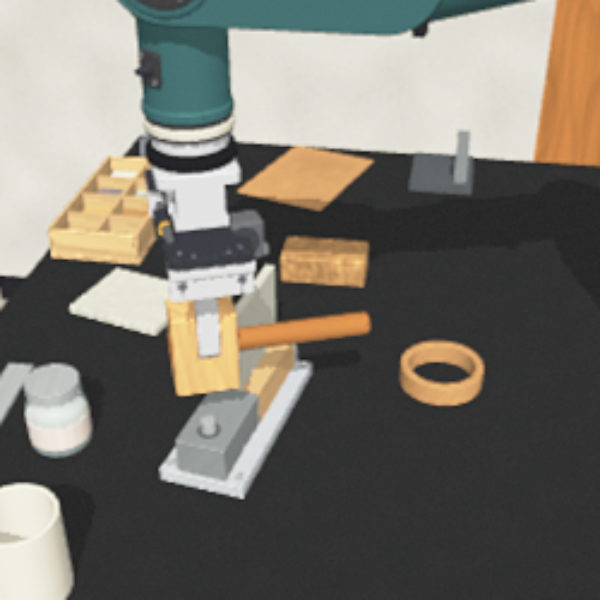

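The mallet head hangs level above the pin (pin at crop px 208,427), with the handle clear of the board. Lowering now.

```bash
python3 -m handwheel '[[[0,0,0],[0,0,-0.3],1],[[0,0,0],[0,0,-0.3],1],[[0,0,0],[0,0,-0.2],1],[[0,0,0],[0,0,-0.1],1],[[0,0,0],[0,0,0],1]]'
python3 -m handwheel '[[[0,0,0],[0,0,-0.1],1],[[0,0,0],[0,0,-0.1],1],[[0,0,0],[0,0,-0.1],1],[[0,0,0],[0,0,-0.08],1],[[0,0,0],[0,0,0],1]]'
```

```text
time: 6.5
tool_pos: [0.5966, 0.1166, 0.1411]
ee_rot: [-3.141, 0.003, 0.405]
wrist_force: [0.5, 0.3, -1.1]
width: 0.0423
finger_force: 30.0
time: 7.0
tool_pos: [0.5982, 0.1166, 0.1257]
ee_rot: [3.141, -0.003, 0.405]
wrist_force: [-1.0, 0.1, 3.9]
width: 0.0421
finger_force: 30.0
```

```bash
python3 -m handwheel '[[[0,0,0],[0,0,-0.04],1],[[0,0,0],[0,0,-0.04],1],[[0,0,0],[0,0,0],1],[[0,0,0],[0,0,0],1]]'
python3 -m handwheel '[[[0,0,0],[0,0,-0.04],1],[[0,0,0],[0,0,0],1],[[0,0,0],[0,0,0],1]]'
```

```text
time: 7.4
tool_pos: [0.5983, 0.1168, 0.123]
ee_rot: [3.141, -0.003, 0.405]
wrist_force: [-2.1, 0.2, 8.3]
width: 0.0416
finger_force: 30.0
time: 7.7
tool_pos: [0.5983, 0.1168, 0.1229]
ee_rot: [3.14, -0.004, 0.405]
wrist_force: [-4.3, -0.4, 15.0]
width: 0.0417
finger_force: 30.0
```

```bash
python3 -m handwheel '[[[0,0,0],[0,0,-0.05],1],[[0,0,0],[0,0,0],1],[[0,0,0],[0,0,0.2],1],[[0,0,0],[0,0,0.4],1],[[0,0,0],[0,0,0.5],1]]'
python3 -m handwheel '[[[0,0,0],[0,0,0.37],1],[[0,0,0],[-0.2,0.5,0],1],[[0,0,0],[-0.3,0.7,0],1],[[0,0,0],[-0.3,0.7,0],1],[[0,0,0],[-0.3,0.7,0],1]]'
python3 -m handwheel '[[[0,0,0],[-0.3,0.7,0],1],[[0,0,0],[-0.3,0.7,0],1],[[0,0,0],[-0.2,0.5,0],1],[[0,0,0],[0,0,0],1],[[0,0,0],[0,0,0],1]]'
python3 - <<'E'
from h import *
p,d,P=snap('side','side4')
p=cv2.resize(p[150:300,220:370],None,fx=4,fy=4);cv2.imwrite('pics/c4.png',p[:,:,::-1])
Q=P[220:240,250:285].reshape(-1,3);m=np.hypot(Q[:,0]-.598,Q[:,1]-.1165)<.012;print(m.sum(),np.percentile(Q[m,2],[10,50,90,100]))
E
```

```text
time: 8.2
tool_pos: [0.5965, 0.1164, 0.1689]
ee_rot: [-3.141, 0.004, 0.405]
wrist_force: [0.6, 0.6, -1.7]
width: 0.0419
finger_force: 30.0
time: 8.7
tool_pos: [0.5419, 0.2475, 0.1881]
ee_rot: [3.142, 0.001, 0.404]
wrist_force: [0.3, 0.9, -1.8]
width: 0.0418
finger_force: 30.0
time: 9.2
tool_pos: [0.5023, 0.3417, 0.1881]
ee_rot: [3.141, 0.001, 0.406]
wrist_force: [0.5, -0.6, -1.6]
width: 0.0417
finger_force: 30.0
15 [0.05278144 0.05521655 0.05568838 0.05691871]
```

View pics/c4.png

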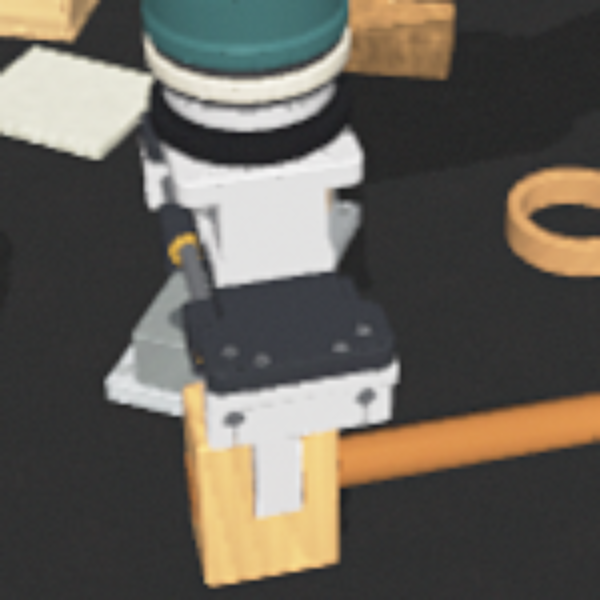

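The gripper hides the pin in this view, but the depth in that region reads about 55 mm, which is flush. Setting the mallet down now.

```bash
python3 -m handwheel '[[[0,0,0],[0,0,-0.4],1],[[0,0,0],[0,0,-0.6],1],[[0,0,0],[0,0,-0.6],1],[[0,0,0],[0,0,-0.4],1],[[0,0,0],[0,0,-0.2],1]]'
python3 -m handwheel '[[[0,0,0],[0,0,-0.1],1],[[0,0,0],[0,0,-0.06],1],[[0,0,0],[0,0,-0.03],1],[[0,0,0],[0,0,0],1],[[0,0,0],[0,0,0],1]]'
```

```text
time: 9.75
tool_pos: [0.5019, 0.3393, 0.076]
ee_rot: [3.141, 0.005, 0.403]
wrist_force: [-0.7, -0.1, -1.6]
width: 0.0416
finger_force: 30.0
time: 10.25
tool_pos: [0.503, 0.3419, 0.0705]
ee_rot: [-3.142, -0.002, 0.405]
wrist_force: [-0.4, -0.2, -2.8]
width: 0.0421
finger_force: 30.0
```

```bash
python3 -m handwheel '[[[0,0,0],[0,0,-0.03],1],[[0,0,0],[0,0,0],1],[[0,0,0],[0,0,0],1]]'
python3 -m handwheel '[[[0,0,0],[0,0,0],0.5],[[0,0,0],[0,0,0],0],[[0,0,0],[0,0,0],0],[[0,0,0],[0,0,0],0],[[0,0,0],[0,0,0],0]]'
python3 -m handwheel '[[[0,0,0],[0,0,0.2],0],[[0,0,0],[0,0,0.5],0],[[0,0,0],[0,0,0.7],0],[[0,0,0],[0,0,0.7],0],[[0,0,0],[0,0,0.6],0]]'
python3 -m handwheel '[[[0,0,0],[0,0,0.5],0],[[0,0,0],[0,0,0.3],0],[[0,0,0],[0,0,0],0]]'
```

```text
time: 10.55
tool_pos: [0.5025, 0.3416, 0.0681]
ee_rot: [3.141, -0.0, 0.405]
wrist_force: [-0.2, 0.0, -1.6]
width: 0.0418
finger_force: 30.0
time: 11.05
tool_pos: [0.5026, 0.3416, 0.0682]
ee_rot: [3.141, -0.0, 0.405]
wrist_force: [-0.1, -0.2, 0.4]
width: 0.076
finger_force: 0.0
time: 11.55
tool_pos: [0.5028, 0.3417, 0.2061]
ee_rot: [-3.141, -0.003, 0.405]
wrist_force: [0.5, 0.6, -0.2]
width: 0.094
finger_force: 0.0
time: 11.85
tool_pos: [0.5035, 0.3421, 0.2465]
ee_rot: [-3.141, -0.006, 0.405]
wrist_force: [-0.8, -0.3, 0.6]
width: 0.0939
finger_force: 0.0
```

```bash
python3 -m handwheel '[[[0,0,0.05],[0.1,-0.5,0],0],[[0,0,0.07],[0.16,-0.8,0],0],[[0,0,0.07],[0.16,-0.8,0],0],[[0,0,0.07],[0.16,-0.8,0],0],[[0,0,0.07],[0.16,-0.8,0],0]]'
python3 -m handwheel '[[[0,0,0.07],[0.16,-0.8,0],0],[[0,0,0.07],[0.16,-0.8,0],0],[[0,0,0.07],[0.16,-0.8,0],0],[[0,0,0.07],[0.16,-0.6,0],0],[[0,0,0.034],[0.13,-0.38,0],0]]'
python3 -m handwheel '[[[0,0,0],[0,0,0],0],[[0,0,0],[0,0,0],0],[[0,0,0],[0,0,0],0]]'
python3 - <<'E'
from h import *
p,d,P=snap('side','side5')
q=cv2.resize(p[130:380,180:430],None,fx=2.4,fy=2.4);cv2.imwrite('pics/c5.png',q[:,:,::-1])
Q=P[215:245,245:285].reshape(-1,3);m=np.hypot(Q[:,0]-.598,Q[:,1]-.1165)<.01;print('pin',m.sum(),np.percentile(Q[m,2],[10,50,90,100]))
Q=P[150:220,260:310].reshape(-1,3);Q=Q[(Q[:,2]>.137)&(Q[:,2]<.15)&(abs(Q[:,1])<.1)&(abs(Q[:,0]-.578)<.04)];print(len(Q),cv2.minAreaRect(Q[:,:2].astype(np.float32)*1000))
Q=P[280:345,260:375].reshape(-1,3);Q=Q[(Q[:,2]>.075)&(Q[:,2]<.1)];print('mallet',Q.mean(0),np.median(Q[:,2]))
E
```

```text
time: 12.35
tool_pos: [0.5388, 0.155, 0.2408]
ee_rot: [-3.139, 0.003, 0.928]
wrist_force: [0.3, 0.3, 0.4]
width: 0.0938
finger_force: 0.0
time: 12.85
tool_pos: [0.5774, -0.0149, 0.2407]
ee_rot: [-3.138, 0.001, 1.417]
wrist_force: [-0.1, 0.0, -0.1]
width: 0.0937
finger_force: 0.0
time: 13.15
tool_pos: [0.5775, -0.0112, 0.2423]
ee_rot: [-3.14, -0.0, 1.417]
wrist_force: [-0.8, -0.5, -0.6]
width: 0.0938
finger_force: 0.0
pin 36 [0.05392609 0.05472647 0.05617521 0.05684648]
138 ((579.181396484375, -12.275840759277344), (111.70606994628906, 11.393890380859375), 81.5042724609375)
mallet [0.50203896 0.34697203 0.08362474] 0.08430671985540994
```

View pics/c5.png

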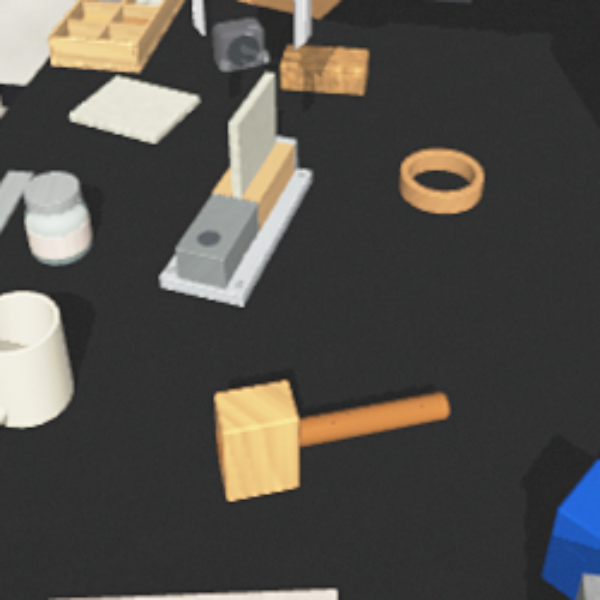

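The pin now sits flush (crop px 208,238), the mallet stands on the mat at (258,440), and the fingers hang over the board at (255,130). Descending and gripping.

```bash
python3 -m handwheel '[[[0,0,0],[0.02,-0.02,-0.4],0],[[0,0,0],[0,0,-0.5],0],[[0,0,0],[0,0,-0.5],0],[[0,0,0],[0,0,-0.4],0],[[0,0,0],[0,0,-0.2],0]]'
python3 -m handwheel '[[[0,0,0],[0,0,-0.15],0],[[0,0,0],[0,0,0],0],[[0,0,0],[0,0,0],0.6],[[0,0,0],[0,0,0],1],[[0,0,0],[0,0,0],1]]'
python3 -m handwheel '[[[0,0,0],[0,0,0],1],[[0,0,0],[0,0,0],1],[[0,0,0],[0,0,0],1],[[0,0,0],[0,0,0],1],[[0,0,0],[0,0,0],1]]'
```

```text
time: 13.7
tool_pos: [0.5776, -0.012, 0.1407]
ee_rot: [-3.138, -0.0, 1.418]
wrist_force: [-0.6, 0.3, 0.7]
width: 0.0939
finger_force: 0.0
time: 14.2
tool_pos: [0.5796, -0.0135, 0.1366]
ee_rot: [3.139, -0.0, 1.416]
wrist_force: [0.2, -0.1, -0.3]
width: 0.0739
finger_force: 0.0
time: 14.7
tool_pos: [0.579, -0.0135, 0.1355]
ee_rot: [-3.142, 0.0, 1.417]
wrist_force: [-0.3, -0.2, -0.0]
width: 0.0334
finger_force: 0.0
```

```bash
python3 -m handwheel '[[[0,0,0],[0,0,0],1],[[0,0,0],[0,0,0],1],[[0,0,0],[0,0,0],1],[[0,0,0],[0,0,0],1],[[0,0,0],[0,0,0],1]]'
python3 -m handwheel '[[[0,0,0],[0,0,0.06],1],[[0,0,0],[0,0,0.1],1],[[0,0,0],[0,0,0.1],1]]'
```

```text
time: 15.2
tool_pos: [0.579, -0.0134, 0.1355]
ee_rot: [3.142, -0.0, 1.417]
wrist_force: [-0.2, 0.6, -0.5]
width: 0.0098
finger_force: 30.0
time: 15.5
tool_pos: [0.5789, -0.0135, 0.1485]
ee_rot: [-3.141, 0.0, 1.416]
wrist_force: [1.4, 0.8, -2.2]
width: 0.0095
finger_force: 30.0
```

```bash
python3 -m handwheel '[[[0,0,0],[0,0,0.2],1],[[0,0,0],[0,0,0.4],1],[[0,0,0],[0,0,0.5],1],[[0,0,0],[0,0,0.5],1],[[0,0,0],[0,0,0.5],1]]'
python3 -m handwheel '[[[0,0,0],[0,0,0.5],1],[[0,0,0],[0,0,0.5],1],[[0,0,0],[0,0,0.4],1],[[0,0,0],[0,0,0.2],1],[[0,0,0],[0,0,0],1]]'
python3 -m handwheel '[[[-0.006,-0.04,0],[0,0,0.1],1],[[-0.01,-0.07,0],[-0.1,0,0.1],1],[[-0.01,-0.07,0],[-0.1,0,0.1],1],[[-0.01,-0.07,0],[-0.1,0,0.1],1],[[-0.01,-0.07,0],[-0.1,0,0.1],1]]'
python3 -m handwheel '[[[-0.01,-0.07,0],[-0.1,0,0],1],[[-0.01,-0.07,0],[-0.1,0,0],1],[[-0.005,-0.034,0],[0,0,0],1],[[0,0,0],[0,0,0],1],[[0,0,0],[0,0,0],1]]'
python3 - <<'E'
from h import *
from scipy.spatial.transform import Rotation as R
o=robot.get_obs();m=R.from_euler('xyz',o['ee_rot']).as_matrix();print(m.round(3),o['joint_positions'].round(2) if hasattr(o['joint_positions'],'round') else o['joint_positions'])
p,d,P=snap('side','side6')
q=cv2.resize(p[0:300,180:480],None,fx=2,fy=2);cv2.imwrite('pics/c6.png',q[:,:,::-1])
E
```

```text
time: 16.0
tool_pos: [0.5785, -0.0133, 0.2553]
ee_rot: [-3.141, -0.0, 1.417]
wrist_force: [0.2, -0.4, -2.1]
width: 0.0098
finger_force: 30.0
time: 16.5
tool_pos: [0.5792, -0.0134, 0.3359]
ee_rot: [3.138, -0.0, 1.417]
wrist_force: [0.8, -0.4, -1.2]
width: 0.01
finger_force: 30.0
time: 17.0
tool_pos: [0.5579, -0.0133, 0.357]
ee_rot: [2.633, -0.006, 1.418]
wrist_force: [-0.6, 0.0, -1.9]
width: 0.0097
finger_force: 30.0
time: 17.5
tool_pos: [0.5484, -0.0133, 0.357]
ee_rot: [2.361, -0.008, 1.42]
wrist_force: [0.7, -0.2, -2.4]
width: 0.0097
finger_force: 30.0
[[ 0.15   0.702  0.696]
 [ 0.989 -0.112 -0.1  ]
 [ 0.008  0.704 -0.711]] [-0.12 -0.44  1.75 -0.02  1.05  0.04]
```

View pics/c6.png

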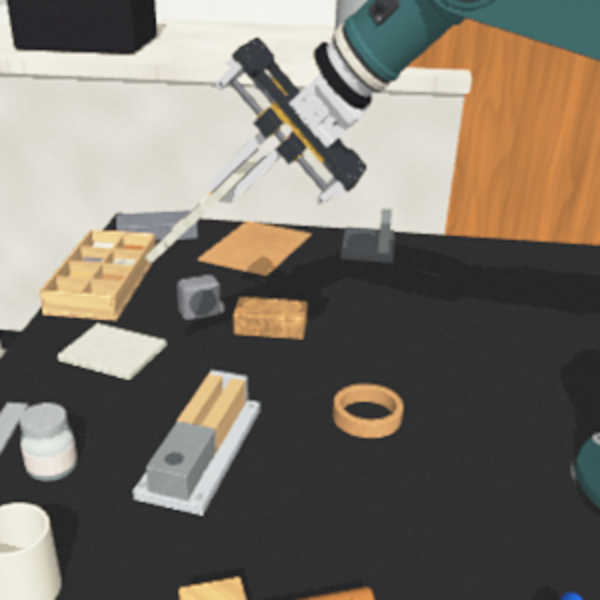

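The board is held at a 45° slope (crop px 200,205), chip face up, and the holder below it is empty. Tool axes give a 45° slope and a level top edge, with the board's middle about 0.32 m up. Handing in.

```bash
python3 -m handwheel '[[[0,0,0],[0,0,0],1],[[0,0,0],[0,0,0],1],[[0,0,0],[0,0,0],1],[[0,0,0],[0,0,0],1],[[0,0,0],[0,0,0],1]]'; python3 -c "
from bench import robot
print(robot.close_job())"
```

```text
time: 18.05
tool_pos: [0.5491, -0.0135, 0.3585]
ee_rot: [2.358, -0.008, 1.42]
wrist_force: [-0.0, -0.2, -1.7]
width: 0.0098
finger_force: 30.0
the job is handed in; nothing more can be done
None
```

The job is handed in (no verdict was returned): the pin was driven flush with the wooden mallet, the mallet stands back on the mat, and the board is held chip face up at 45° with its middle about 0.32 m above the table.

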